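# Close up the ukulele neck jig and hold its stop pin home

### The arm

A 6-joint arm with a two-finger parallel gripper is mounted at the origin on the work surface. World frame = base frame: x ahead of the robot, y to its left, z up, the work surface at z = 0. Lengths are in m, angles in rad, forces in N, time in s.
With the tool pointing down it reaches from about 0.25 to 0.725 m from the base axis. Payload 4 kg.
Tool frame: the origin (TCP) lies midway between the tips of the shut fingers; the grasp point (between the pads) lies 19 mm behind it; z points along the fingers, y is the line along which they close (so a half turn about z gives the same grasp; the last joint's range is limited). The gripper opens to 85 mm and grips with 20 to 120 N. Pads are 22 mm wide; open, the fingers measure 114 mm over their backs; the gripper's body (76 mm by 85 mm) begins 54 mm behind the grasp point. The pads swing forward as they close: fully open they stand 13 mm farther back than shut.
Start: joints at [0, 0.241, 0.005, 1.335, 0, 1.571], TCP at [0.5, -0, 0.231] pointing down, gripper open.
Joint ranges: [-2.72, 2.72], [-1.05, 1.87], [-1.09, 1.28], [-1.99, 2.15], [-1.42, 1.44], [-3.14, 3.14]. Speed limits (rad/s): [2.79, 2.79, 3.14, 3.14, 3.14, 3.14].

### API

Orientations are given as a unit quaternion [x, y, z, w].
In Python, from workcell import bot gives the robot as it stands.
- The arm moves only by the tool play_rows, never from a script. Its argument "moves" is a list of rows, each a list of 3 entries, a list of its own where there are three numbers: the opening, from -1 (shut) to 1 (fully open), then the shift along the tool's x, y, z in cm, then the turn, a rotation vector about the tool's x, y, z in rad. A call has 1 to 12 rows; each row shifts and turns the commanded pose from where the row before left it, along the tool's axes as they then stand; what a row does not reach is not made up. A row lasts 1/12 s, in which the tool goes at most 41.7 mm and 7.16 degrees, less where a joint would pass 70% of its speed; a pose out of reach is approached as far as the arm can. A call is refused whole if a number of a shift passes 4.17 or a number of a turn 0.125, either way. A call with a gripper value outside its range is refused whole. The fingers move at their own pace and stop on an object; the grip force is fixed at half the most. Time passes only in rows, so rows that do not move let the fingers close. It gives the time, the measured TCP pose, the force and the opening at its end, in the units of the state.
- bot.get_obs(): the state, without advancing time (a new reading comes with each control period).
- bot.camera(name): name is "scene" or "side" or "wrist"; returns (picture, depth): 400x640x3 uint8, red, green, blue; 400x640 float32, m along the optical axis (not along the pixel's ray), 0 where there is no reading.
- bot.camera_info(name): a dict with "K" (3x3 intrinsics, pixels), "world_from_camera" (4x4, takes a point from camera to world coordinates); the wrist camera has in their place "T_tool_cam" (4x4, takes a point from camera to tool coordinates, whose origin is the TCP and whose axes are the flange's). Camera axes: x right, y up, looking along -z (the intrinsics and any distortion apply to the point x, -y, -z); pixel columns grow to the right and rows downward; lengths in m; the calibration is good to about 2 mm. A picture is of the moment at which its call begins: read the wrist's pose just before it. camera_info takes no time and is no camera call.
- bot.job_done(): hands the job in, once; it reports no verdict.
The state is a dict: "clock": time; "joint_pos": joint angles; "joint_vel": joint speeds; "tau": joint torques, N m; "eef_pos": TCP position; "tool_rot": TCP orientation; "ft_force": force on the tool from outside, world axes, zero at the start; "ft_torque": the same for the moment, N m; "grip_width": finger opening in m.
Only numpy, scipy, OpenCV 4.12 (cv2) and the standard library are available. Lean on these libraries where they do the work, as an engineer would, in place of code of your own. Each camera call takes 0.05 s, during which the arm holds its last target. There are 200 camera calls.

### The job

Secure the ukulele neck in its wooden jig: first swing the yellow flap fully shut over the neck so that its tab drops behind the steel rim, then pull the red lock knob up, slide the blue stop one hole along the rail towards the neck's heel and let the pin down fully into that hole. Finish with the gripper still on the red knob, holding the pin down in the hole - do not let go. Leave the neck lying in its saddles and everything else on the bench where it is.

Things in the scene. Friction and masses are not known exactly. Their poses are not given: they have to be found in the camera images.
- jig: Neck jig, fixed: a wooden board 180 x 480 x 18 mm on the bench, long side along its y. Origin: centre of the underside; z up. In this frame (mm): rail along y at x 0, y -225 to -80, top at z 43; two dark saddles for the neck at y -20 and 85, 58 wide in x, up to z 58; the flap's hinge post at x -44, y 30, up to z 64, and the rim across from it.
- next_hole (a point): Mouth of the hole that the pin must end in: jig frame (0, -105, 43) mm. The 25 mm wide aluminium rail has a row of holes, 11 mm across, 30 mm apart along the jig's y, at y -195, -165, -135, -105; the pin starts in the one at y -135.
- rim_top (a point): Middle of the upper edge of the steel rim: an upright plate 6 mm thick, 50 mm long along the jig's y, at jig (34, 30) mm, top 64 mm above the bench. The shut flap passes over it and its tab hangs on the rim's far (+x) side, 3 mm clear.
- flap (a joint): Angle of the yellow flap in rad: 0 shut (level over the neck, tab behind the rim, its stop), 1.57 upright, at most 1.7. Starts at 0.9 to 1.4 and stays where left (hinge friction 0.06 N m: 1 to 2 N at the free end moves it). A plate 88 mm long from the hinge, 50 wide (jig's y), 4 thick, a 3 mm cork pad beneath; at the free end a tab reaches 14 mm down.
- flap_hinge (a point): Point on the flap's hinge axis, mid width: jig frame (-44, 30, 70) mm. The axis runs along the jig's y. The shut flap reaches from here 88 mm towards the jig's +x, its upper face 2 mm above the axis; it opens upwards, the free end swinging up and back towards -x. The upper face of the raised flap looks towards the jig's -x.
- flap_tip (a point): Middle of the flap's free edge, on its upper face, 88 mm from the hinge axis.
- carriage (a joint): Travel of the blue stop along the jig's +y (towards the neck) in m: 0 at the start, 0.030 over the next hole, 0.038 its limit. Slides with about 2 N of friction once the pin is up; locked while the pin is in a hole. The stop is 44 mm wide; its top is 51 mm above the bench, that of its cork face 62 mm; the cork face is 26 mm from the knob's axis on the neck's side.
- plunger (a joint): Lift of the red knob and its pin in m: 0 fully down in a hole, 0.015 the top stop. The pin, 8 mm thick with a round tip, reaches 8 mm into the hole, so it is clear of the rail above 0.008. A spring pulls it down: about 5 N when down, 10 N at the top; let go between holes, it rests on the rail at 0.008.
- knob_top (a point): Centre of the top face of the red knob on the blue stop: an upright cylinder 26 mm in diameter and 28 mm tall, its top (this point) 92 mm above the bench when down. It rides with the stop. Below it a brass collar 16 mm in diameter stands on the stop, whose top is 41 mm below this point.
- neck: Ukulele neck, 264 mm long, 0.22 kg, loose in the saddles along the jig's y: headstock (56 wide) to +y, heel block (45 wide, 38 tall) to -y, its end face at jig y -74 mm, 5 mm from the stop's cork face when the stop is in the next hole. Fretboard top 64 mm above the bench. Origin: under the shaft, 46 mm above the jig's origin.
- sanding_block: Cork block 34 x 65 x 26 mm lying on the jig's board at its +x side, near the stop. Origin: centre of its underside. Leave alone.
- fret_jar: Small amber jar, 36 mm in diameter, 45 tall, on the jig's board at its +x side near the headstock. Origin: centre of its underside. Leave alone.
- glue_bottle: White bottle with an orange cap, 56 mm in diameter, 150 tall, on the bench. Origin: centre of its underside. Leave alone.
- screwdriver: Yellow-handled screwdriver lying on the bench along its own x. Leave alone.
- mallet: Hammer with a pale wooden handle lying on the bench along its own x. Leave alone.
- glue_brush: Brush with a dark handle lying on the bench along its own x. Leave alone.
- cup: Blue mug, 76 mm in diameter, 90 tall, on the bench. Origin: centre of its underside. Leave alone.

How it is judged:
On the way, in this order (a step that is already met when the one before it is completed fails the run):
1. the flap is fully shut, its tab behind the rim (value of joint flap below 0.06 rad), for 0.2 s.
2. the pin is pulled clear of its hole while the stop is still at its old hole (value of joint plunger above 0.0065 m and value of joint carriage below 0.01 m), for 0.05 s.
3. the stop is at the next hole, the pin fully down in it and the gripper on the knob (value of joint carriage between 0.0265 and 0.0335 m and value of joint plunger below 0.002 m and contact force between the fingers and plunger above 2 N), for 0.2 s.
At the end, for the whole second after the job is handed in: The flap is shut (below 0.06 rad), the stop stands in the next hole (30 mm on, within 3.5 mm), its pin is fully down (lifted less than 2 mm), the fingers are still on the red knob with more than 2 N, and the neck lies within 15 mm of where it was, at rest (all of step 3 and value of joint flap below 0.06 rad and distance of neck from where it was at the start of the episode below 0.015 m and velocity of joint carriage between -0.01 and 0.01 m/s and linear speed of neck below 0.02 m/s); the arm keeps its last pose, push and grip.
It fails at once if the neck is pushed out of place by more than 20 mm (distance of neck from where it was at the start of the episode above 0.02 m).
It fails at once if something else on the bench or the jig is shifted by more than 30 mm (distance of any of sanding_block, fret_jar, glue_bottle, screwdriver, mallet, glue_brush, cup from where it was at the start of the episode above 0.03 m).
It also fails if it takes over 51 s, if anything falls off the work surface, if the arm or the gripper's body presses on something with over 40 N, if the wrist force passes 120 N, or if a joint passes its speed limit or range.

## Working session

There is one attempt and no reset: what is moved stays moved. The work goes in short steps, Python scripts to look and compute and a tool call to move; the robot and the scene stay as the last step left them, time stands still between calls to the robot, and variables do not carry over. Pictures are saved under pics/ and viewed, on a budget of 10 in all, crops included, one or two more only if the job needs it, and the job is handed in when it is done.

Besides the shell and the picture viewer there is one more tool, called after ">>>" as name(argument=value, ...) on one line, values as JSON. play_rows: Moves the arm, as the interface text tells. Its arguments: {"type":"object","properties":{"moves":{"type":"array"}},"required":["moves"]}

```bash
mkdir -p pics
cat > h.py <<'E'
import numpy as np, cv2
from workcell import bot
def snap(n,fn=None):
    o=bot.get_obs(); p,d=bot.camera(n); i=bot.camera_info(n)
    if fn: cv2.imwrite('pics/'+fn,p[:,:,::-1])
    return p,d,i,o
def pts(d,i,T=None):
    K=np.array(i['K']); T=np.array(i['world_from_camera']) if T is None else T
    v,u=np.mgrid[:d.shape[0],:d.shape[1]]
    P=np.stack([(u-K[0,2])/K[0,0]*d,-(v-K[1,2])/K[1,1]*d,-d],-1)
    return P@T[:3,:3].T+T[:3,3]
E
python3 - <<'E'
from h import *
o=bot.get_obs();print(o)
for n in('scene','side'):
    p,d,i,_=snap(n,n+'0.png');print(n,i)
    np.savez(''+n+'.npz',p=p,d=d)
print(bot.camera_info('wrist'))
E
```

```text
{'clock': 0.0, 'joint_pos': array([-3.56787908e-06,  2.41421695e-01,  3.72561993e-03,  1.33519945e+00,
        1.74048580e-05,  1.57083655e+00]), 'joint_vel': array([ 0.0013684 , -0.00120001,  0.00156011, -0.00038836,  0.00166588,
        0.00108261]), 'tau': array([ 5.50268451e-04, -3.72315860e+01,  2.52406776e+01,  1.67737965e-02,
        2.29149265e-05,  1.14679995e-05]), 'eef_pos': array([4.99368368e-01, 3.50068844e-06, 2.30409138e-01]), 'tool_rot': array([ 0.70712188,  0.7070909 , -0.00073604, -0.00074832]), 'ft_force': array([-0.37077651, -0.66183562,  0.39495328]), 'ft_torque': array([-0.02867277, -0.03538653,  0.03061713]), 'grip_width': 0.08513218105216562}
scene {'K': array([[379.40231879,   0.        , 324.28831214],
       [  0.        , 379.40231879, 201.80473907],
       [  0.        ,   0.        ,   1.        ]]), 'world_from_camera': array([[-0.52671903, -0.55010694,  0.64803504,  1.25460569],
       [ 0.85003386, -0.34363081,  0.39919958,  0.42437792],
       [ 0.00308235,  0.76111775,  0.64860641,  0.8310167 ],
       [ 0.        ,  0.        ,  0.        ,  1.    
[... 258 characters left out ...]
      [-0.12882006, -0.646673  ,  0.75181077,  0.99299977],
       [-0.01490263,  0.75930429,  0.65056507,  0.9778269 ],
       [ 0.        ,  0.        ,  0.        ,  1.        ]])}
{'K': array([[326.27304153,   0.        , 317.8801566 ],
       [  0.        , 326.27304153, 201.97944158],
       [  0.        ,   0.        ,   1.        ]]), 'T_tool_cam': array([[ 1.56013973e-03,  9.49930885e-01,  3.12456205e-01,
         8.04167647e-02],
       [ 9.99998669e-01, -1.33276095e-03, -9.41273880e-04,
         6.68159463e-05],
       [-4.77715700e-04,  3.12457258e-01, -9.49931700e-01,
        -1.42575981e-01],
       [ 0.00000000e+00,  0.00000000e+00,  0.00000000e+00,
         1.00000000e+00]])}
```

View pics/scene0.png

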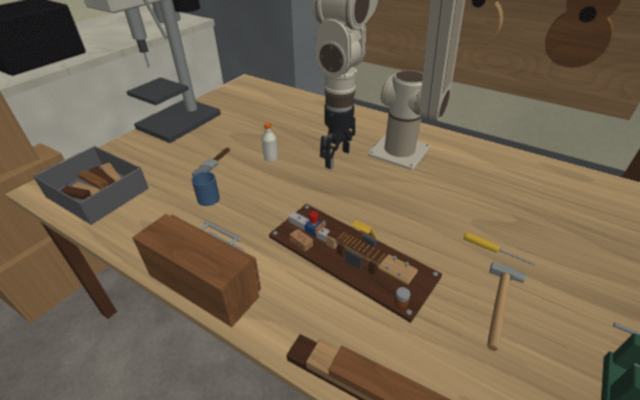

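View pics/side0.png

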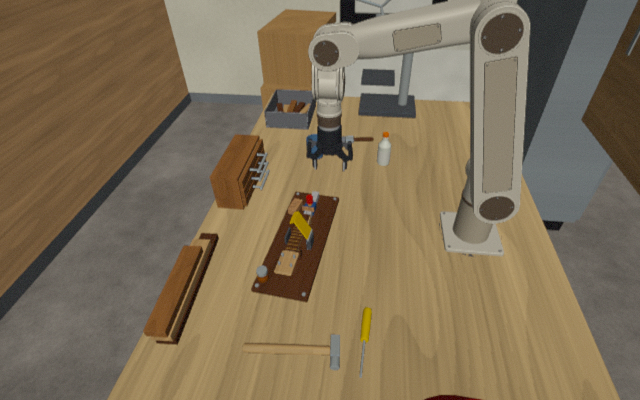

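The scene view shows the jig with the red knob at (313,217), the flap at (362,230) and the jar at (402,296). In the side view the board corners are at about (297,193), (338,200), (305,299) and (254,290), and the knob is at (310,199). Next I measure the board, knob and flap.

Run:
```python
from h import *
for n,roi in(('side',(185,305,245,345)),('scene',(195,325,260,450))):
    z=np.load(n+'.npz');p=z['p'];d=z['d'];P=pts(d,bot.camera_info(n))
    r0,r1,c0,c1=roi; M=np.zeros(d.shape,bool);M[r0:r1,c0:c1]=1
    h=cv2.cvtColor(p,cv2.COLOR_RGB2HSV).astype(int);H,S,V=h[...,0],h[...,1],h[...,2]
    b=M&(d>0)&(P[...,2]>.010)&(P[...,2]<.027)
    b=cv2.morphologyEx(b.astype(np.uint8),cv2.MORPH_OPEN,np.ones((3,3)))>0
    q=P[b]; print(n,b.sum(),'z',np.median(q[:,2]))
    print(cv2.boxPoints(cv2.minAreaRect(q[:,:2].astype(np.float32))),cv2.minAreaRect(q[:,:2].astype(np.float32)))
    red=M&((H<6)|(H>174))&(S>180)&(V>90); q=P[red];print('red',red.sum(),q.mean(0) if len(q) else 0,q.max(0),q.min(0))
    t=q[q[:,2]>q[:,2].max()-.006];print(' redtop',t.mean(0),len(t))
    y=M&(H>20)&(H<32)&(S>170)&(V>120)&(P[...,2]>.05); q=P[y];print('yel',y.sum(),q.mean(0),q.max(0),q.min(0))
    u,s,v=np.linalg.svd(q-q.mean(0));print(' normal',v[2],s)
    bl=M&(H>100)&(H<125)&(S>130); print('blue',bl.sum(),P[bl].mean(0))
```

```text
side 3551 z 0.017636016147305478
[[ 0.47894078 -0.12552214]
 [ 0.658971   -0.14322653]
 [ 0.7063783   0.3388429 ]
 [ 0.52634805  0.3565473 ]] ((0.5926595330238342, 0.1066603809595108), (0.4843948483467102, 0.1808987259864807), 84.3835220336914)
red 51 [ 0.58030714 -0.02385851  0.08378289] [ 0.60383979 -0.00991266  0.0956501 ] [ 0.56775801 -0.13051602  0.01531963]
 redtop [ 0.58099491 -0.02570298  0.09187268] 23
yel 277 [0.57638801 0.14818272 0.12570345] [0.60983823 0.99299977 0.9778269 ] [0.37293386 0.04662768 0.0523794 ]
 normal [ 0.76160135  0.5366918  -0.36321523] [2.14601249 0.39742583 0.16990766]
blue 23 [ 0.56908169 -0.03095688  0.04868051]
scene 5176 z 0.019121442259131594
[[ 0.4759121  -0.12644279]
 [ 0.65795135 -0.14518172]
 [ 0.7073419   0.33462277]
 [ 0.52530265  0.3533617 ]] ((0.5916270017623901, 0.10408999025821686), (0.48233988881111145, 0.18300117552280426), 84.12273406982422)
red 79 [ 0.58184023 -0.02639427  0.08578106] [ 0.59292193 -0.01547348  0.09537916] [ 0.51590147 -0.08776428  0.01898232]
 redtop [ 0.57991998 -0.02805563  0.09264897] 43
yel 108 [0.5995429  0.13714392 0.14223786] [0.60977399 0.15951699 0.14905761] [0.5658144  0.11161307 0.092702  ]
 normal [ 0.82178544 -0.0900083  -0.56264305] [0.14773387 0.10090976 0.0457855 ]
blue 74 [ 0.60249618 -0.02608045  0.05524171]
```

>>> play_rows(moves=[[-1, [0, 0, 0], [0, 0, 0.1]], [-1, [1.8, 0.5, 0.8], [0, 0, 0]], [-1, [1.8, 0.5, 0.8], [0, 0, 0]], [-1, [1.8, 0.5, 0.8], [0, 0, 0]], [-1, [1.8, 0.5, 0.8], [0, 0, 0]], [-1, [1.8, 0.5, 0.8], [0, 0, 0]], [-1, [1.8, 0.5, 0.8], [0, 0, 0]], [-1, [1.8, 0.4, 0.8], [0, 0, 0]], [-1, [1.8, 0.4, 0.8], [0, 0, 0]], [-1, [0, 0, 0], [0, 0, 0]], [-1, [0, 0, 0], [0, 0, 0]]])

```text
clock: 1.02
eef_pos: [0.5514, 0.1399, 0.166]
tool_rot: [0.741, 0.671, -0.001, -0.001]
ft_force: [0.1, -0.3, 0.3]
grip_width: 0.0
```

```bash
cat >> h.py <<'E'
C=np.array([.592,.1055]);ax=np.deg2rad(84.25);Y=np.array([np.cos(ax),np.sin(ax)]);X=np.array([Y[1],-Y[0]])
def jig(P):
    P=np.asarray(P);q=P[...,:2]-C;return np.stack([q@X,q@Y,P[...,2]],-1)*1000
from scipy.spatial.transform import Rotation as R
def st():
    o=bot.get_obs();print('t',round(float(o['clock']),2),'jig mm',jig(o['eef_pos']).round(1),'F',o['ft_force'].round(1),'w',round(float(o['grip_width'])*1000,1));return o
def wpts(d,i,o):
    T=np.eye(4);T[:3,:3]=R.from_quat(o['tool_rot']).as_matrix();T[:3,3]=o['eef_pos'];return pts(d,i,T@np.array(i['T_tool_cam']))
E
python3 - <<'E'
from h import *
o=st()
p,d,i,o=snap('wrist','w1.png');P=wpts(d,i,o);J=jig(P);np.savez('w1.npz',p=p,J=J,d=d)
h=cv2.cvtColor(p,cv2.COLOR_RGB2HSV).astype(int)
y=(h[...,0]>20)&(h[...,0]<33)&(h[...,1]>150)&(d>0)&(abs(J[...,1]-30)<40)&(J[...,2]>60);q=J[y];print(len(q),q.min(0),q.max(0))
a=np.arctan2(q[:,2]-70,q[:,0]+44);print(np.percentile(a,[10,50,90]))
p,d,i,o=snap('side');J=jig(pts(d,i));cv2.imwrite('pics/s1.png',cv2.resize(p[170:310,230:360,::-1],None,fx=4,fy=4))
E
```

```text
t 1.02 jig mm [-43.8  30.2 166. ] F [ 0.1 -0.3  0.3] w 0.0
7537 [-42.94238503   4.58775042  75.25525868] [ 13.26792731  55.31606259 149.00601047]
[0.96027298 1.0883411  1.13993472]
```

View pics/w1.png

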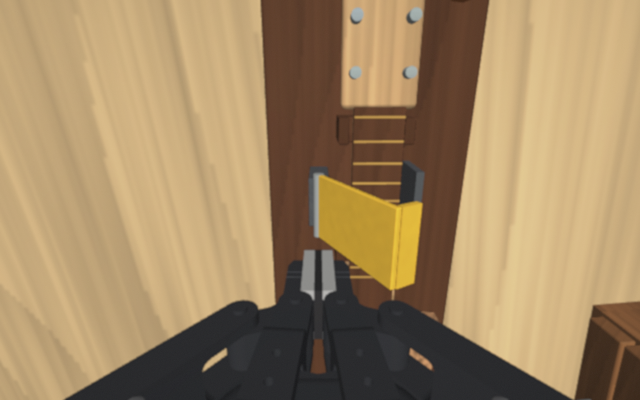

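View pics/s1.png

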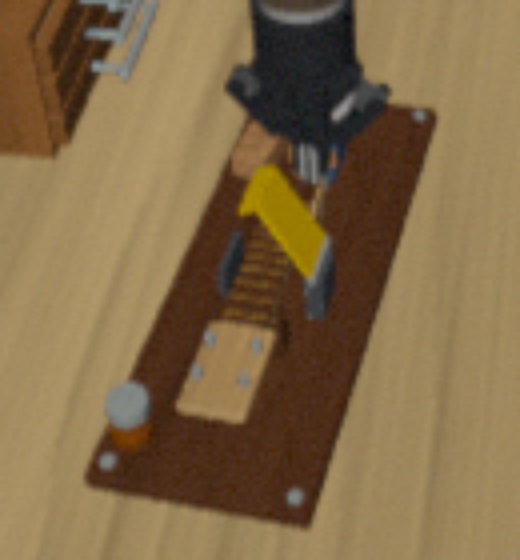

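The wrist view shows the hinge at about (315,200), the tab at about (410,245) and the fingertips at (318,255) on the hinge side. The flap angle is about 1.09 rad, and its width is centred at jig y 30.

>>> play_rows(moves=[[-1, [0, 0.5, 0.5], [0, 0, 0]], [-1, [0, 0.5, 0.5], [0, 0, 0]], [-1, [0, 0.4, 0.6], [0, 0, 0]], [-1, [0, 0.6, 0.7], [0, 0, 0]], [-1, [0, 0.6, 0.6], [0, 0, 0]], [-1, [0, 0.5, 0.3], [0, 0, 0]], [-1, [0, 0.5, 0.3], [0, 0, 0]], [-1, [0, 0.4, 0.3], [0, 0, 0]], [-1, [0, 0.4, 0.3], [0, 0, 0]], [-1, [0, 0.5, 0.5], [0, 0, 0]], [-1, [0, 0.5, 0.6], [0, 0, 0]], [-1, [0, 0.4, 0.6], [0, 0, 0]]])

```text
clock: 2.12
eef_pos: [0.6107, 0.1338, 0.109]
tool_rot: [0.742, 0.671, 0.0, 0.0]
ft_force: [1.0, 0.4, 0.8]
grip_width: 0.0001
```

>>> play_rows(moves=[[-1, [0, 0.3, 0.6], [0, 0, 0]], [-1, [0, 0.2, 0.6], [0, 0, 0]], [-1, [0, 0.2, 0.6], [0, 0, 0]], [-1, [0, 0.1, 0.5], [0, 0, 0]], [-1, [0, 0.1, 0.5], [0, 0, 0]], [-1, [0, 0.1, 0.4], [0, 0, 0]], [-1, [0, 0, 0.3], [0, 0, 0]], [-1, [0, 0, 0], [0, 0, 0]]])

```text
clock: 2.78
eef_pos: [0.6193, 0.1326, 0.0734]
tool_rot: [0.742, 0.671, -0.001, -0.0]
ft_force: [0.2, 0.2, -0.3]
grip_width: -0.0001
```

```bash
python3 -c "from h import *;st()"
```

```text
t 2.78 jig mm [24.4 29.7 73.4] F [ 0.2  0.2 -0.3] w -0.1
```

>>> play_rows(moves=[[-1, [0, 0, 0.2], [0, 0, 0]], [-1, [0, 0, 0.2], [0, 0, 0]], [-1, [0, 0, 0], [0, 0, 0]], [-1, [0, 0, 0], [0, 0, 0]], [-1, [0, 0, 0], [0, 0, 0]]])

```text
clock: 3.2
eef_pos: [0.6199, 0.1327, 0.072]
tool_rot: [0.742, 0.671, 0.001, 0.0]
ft_force: [-2.5, -0.9, 6.4]
grip_width: -0.0005
```

The flap is shut: the press stops at z 72.0 mm with 6.4 N. Next I retreat and look at the knob.

>>> play_rows(moves=[[-1, [0, 0, -2], [0, 0, 0]], [-1, [0, 0, -3], [0, 0, 0]], [1, [-1.5, -0.3, -2], [0, 0, 0]], [1, [-2.5, -0.4, -2], [0, 0, 0]], [1, [-2.5, -0.4, -1], [0, 0, 0]], [1, [-2.5, -0.4, -1], [0, 0, 0]], [1, [-2.5, -0.4, -1], [0, 0, 0]], [1, [-2.5, -0.4, 0], [0, 0, 0]], [1, [-2.5, -0.2, 0], [0, 0, 0]], [1, [0, 0, 0], [0, 0, 0]], [1, [0, 0, 0], [0, 0, 0]], [1, [0, 0, 0], [0, 0, 0]]])

```text
clock: 4.2
eef_pos: [0.5786, -0.0287, 0.1904]
tool_rot: [0.742, 0.671, 0.0, -0.0]
ft_force: [0.8, 0.2, -0.3]
grip_width: 0.0853
```

Run:
```python
from h import *
st();p,d,i,o=snap('wrist','w2.png');J=jig(wpts(d,i,o))
h=cv2.cvtColor(p,cv2.COLOR_RGB2HSV).astype(int);H,S=h[...,0],h[...,1]
r=((H<6)|(H>174))&(S>170)&(h[...,2]>70)&(J[...,2]>55)&(abs(J[...,0])<40);q=J[r];t=q[q[:,2]>np.percentile(q[:,2],95)-4]
print(len(q),len(t),t.mean(0),t.min(0),t.max(0)); v,u=np.where(r);print(u.mean(),v.mean())
print('circle',cv2.minEnclosingCircle(t[:,:2].astype(np.float32)))
y=(H>20)&(H<33)&(S>150)&(abs(J[...,1]-30)<40)&(J[...,2]>45)&(J[...,2]<160);print('flap z',np.percentile(J[y][:,2],[5,50,95]))
```

```text
t 4.2 jig mm [ 1.000e-01 -1.349e+02  1.904e+02] F [ 0.8  0.2 -0.3] w 85.3
902 758 [   0.9605065  -133.36029578   93.60722371] [ -10.42353035 -146.7911066    88.96192387] [ 13.07351538 -54.51684057 333.04964815]
318.5210643015521 199.6407982261641
circle ((2.314664602279663, -100.65397644042969), 46.19072341918945)
flap z [68.7810665  71.61262383 72.92305912]
```

View pics/w2.png

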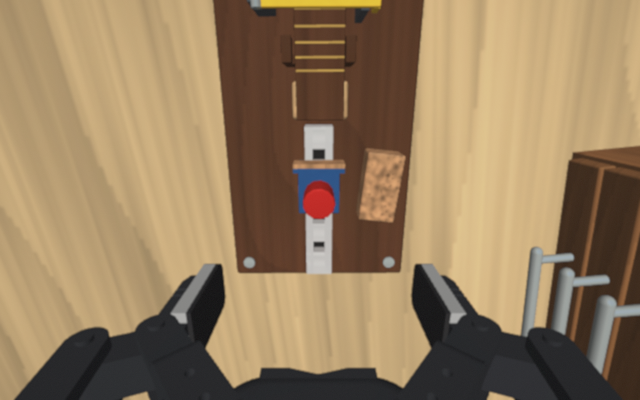

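The wrist view shows the flap shut at the top (z about 71.6 mm) and the knob at (318,200), which is jig (1,-134). The sanding block at (382,185) is low enough for the fingers to clear. I descend and grip.

>>> play_rows(moves=[[1, [0.1, 0.1, 2.5], [0, 0, 0]], [1, [0, 0, 2.5], [0, 0, 0]], [1, [0, 0, 2.5], [0, 0, 0]], [1, [0, 0, 2.2], [0, 0, 0]], [1, [0, 0, 2], [0, 0, 0]], [1, [0, 0, 1.5], [0, 0, 0]], [1, [0, 0, 0], [0, 0, 0]], [-1, [0, 0, 0], [0, 0, 0]], [-1, [0, 0, 0], [0, 0, 0]], [-1, [0, 0, 0], [0, 0, 0]], [-1, [0, 0, 0], [0, 0, 0]], [-1, [0, 0, 0], [0, 0, 0]]])

```text
clock: 5.25
eef_pos: [0.5799, -0.028, 0.0595]
tool_rot: [0.742, 0.671, 0.0, 0.0]
ft_force: [-13.9, 1.5, 14.6]
grip_width: 0.0254
```

>>> play_rows(moves=[[-1, [0, 0, 0], [0, 0, 0]], [-1, [0, 0, 0], [0, 0, 0]], [-1, [0, 0, 0], [0, 0, 0]], [-1, [0, 0, 0], [0, 0, 0]]])

```text
clock: 5.58
eef_pos: [0.5794, -0.0279, 0.0598]
tool_rot: [0.742, 0.671, 0.0, 0.0]
ft_force: [-3.5, 0.7, 5.9]
grip_width: 0.0247
```

```bash
python3 -c "from h import *;st()"
```

```text
t 5.58 jig mm [   0.9 -134.    59.8] F [-3.5  0.7  5.9] w 24.7
```

>>> play_rows(moves=[[-1, [0, 0, -0.4], [0, 0, 0]], [-1, [0, 0, -0.4], [0, 0, 0]], [-1, [0, 0, -0.4], [0, 0, 0]], [-1, [0, 0, -0.2], [0, 0, 0]], [-1, [0, 0, 0], [0, 0, 0]], [-1, [0, 0, 0], [0, 0, 0]]])

```text
clock: 6.08
eef_pos: [0.5793, -0.028, 0.0717]
tool_rot: [0.742, 0.671, -0.0, -0.0]
ft_force: [1.0, 1.1, -9.6]
grip_width: 0.0247
```

Run:
```python
from h import *
st();p,d,i,o=snap('scene')
cv2.imwrite('pics/s2.png',cv2.resize(p[190:270,270:380,::-1],None,fx=6,fy=6))
```

```text
t 6.08 jig mm [   0.7 -134.1   71.7] F [ 1.   1.1 -9.6] w 24.7
```

View pics/s2.png

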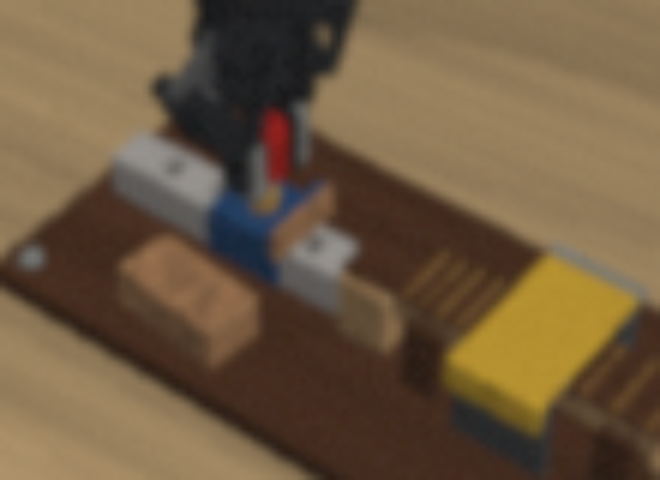

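The crop shows the knob raised in the fingers at (275,145), with the collar visible beneath it. The spring pull of about 9.6 N fits a lift of about 12 mm. I slide it 30 mm.

>>> play_rows(moves=[[-1, [0.3, 0, 0], [0, 0, 0]], [-1, [0.3, 0, 0], [0, 0, 0]], [-1, [0.3, 0, 0], [0, 0, 0]], [-1, [0.3, 0, 0], [0, 0, 0]], [-1, [0.3, 0, 0], [0, 0, 0]], [-1, [0.3, 0, 0], [0, 0, 0]], [-1, [0.3, 0, 0], [0, 0, 0]], [-1, [0.3, 0, 0], [0, 0, 0]], [-1, [0.3, 0, 0], [0, 0, 0]], [-1, [0.3, 0, 0], [0, 0, 0]], [-1, [0, 0, 0], [0, 0, 0]], [-1, [0, 0, 0], [0, 0, 0]]])

```text
clock: 7.13
eef_pos: [0.5823, 0.0027, 0.0722]
tool_rot: [0.741, 0.671, 0.0, -0.001]
ft_force: [0.7, -0.4, -9.4]
grip_width: 0.0242
```

```bash
python3 -c "from h import *;st()"
```

```text
t 7.13 jig mm [   0.7 -103.3   72.2] F [ 0.7 -0.4 -9.4] w 24.2
```

>>> play_rows(moves=[[-1, [-0.1, 0, 0], [0, 0, 0]], [-1, [0, 0, 0.3], [0, 0, 0]], [-1, [0, 0, 0.3], [0, 0, 0]], [-1, [0, 0, 0.2], [0, 0, 0]], [-1, [0, 0, 0.2], [0, 0, 0]], [-1, [0, 0, 0.2], [0, 0, 0]], [-1, [0, 0, 0.2], [0, 0, 0]], [-1, [0, 0, 0.1], [0, 0, 0]], [-1, [0, 0, 0], [0, 0, 0]], [-1, [0, 0, 0], [0, 0, 0]], [-1, [0, 0, 0], [0, 0, 0]]])

```text
clock: 8.05
eef_pos: [0.5824, 0.0009, 0.0598]
tool_rot: [0.742, 0.671, 0.001, 0.0]
ft_force: [-7.7, 2.8, 8.0]
grip_width: 0.0246
```

Run:
```python
from h import *
st();p,d,i,o=snap('scene')
cv2.imwrite('pics/s3.png',cv2.resize(p[190:270,270:380,::-1],None,fx=6,fy=6))
```

```text
t 8.05 jig mm [   0.9 -105.    59.8] F [-7.7  2.8  8. ] w 24.6
```

View pics/s3.png

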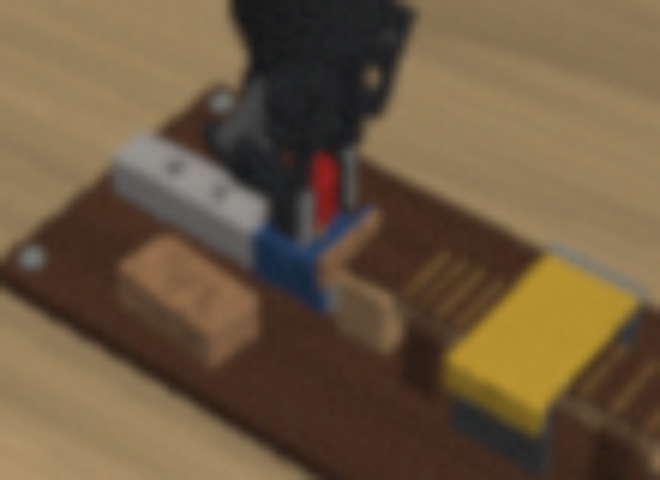

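The crop shows the knob down with the collar hidden, and the stop just short of the heel. TCP z is back at the gripping height of 59.8 mm with 8 N on it. I settle briefly, check again and hand in.

>>> play_rows(moves=[[-1, [0, 0, 0], [0, 0, 0]], [-1, [0, 0, 0], [0, 0, 0]], [-1, [0, 0, 0], [0, 0, 0]], [-1, [0, 0, 0], [0, 0, 0]], [-1, [0, 0, 0], [0, 0, 0]], [-1, [0, 0, 0], [0, 0, 0]]])

```text
clock: 8.6
eef_pos: [0.5824, 0.0009, 0.0598]
tool_rot: [0.742, 0.671, 0.001, 0.0]
ft_force: [-7.7, 2.9, 7.3]
grip_width: 0.0245
```

```bash
python3 -c "
from h import *
st();print(bot.job_done())"
```

```text
t 8.6 jig mm [   0.9 -105.    59.8] F [-7.7  2.9  7.3] w 24.5
the job is handed in; nothing more can be done
None
```

I shut the flap, lifted the knob about 12 mm, slid the stop to the next hole and let the pin down. I handed the job in at 8.6 s with the gripper still closed on the knob; the hand-in gives no verdict.

- **Flap:** it stopped under a 6.4 N press at z 72.0 mm. The wrist camera then put its top face at about 71.6 mm, which is level.
- **Stop and pin:** the tool is at jig (0.9, -105.0) mm, about 29 mm on from where I gripped the knob. Its height is back at the 59.8 mm of the first grip, so I take the pin to be fully down.
- **Grip:** the fingers stand 24.5 mm apart on the 26 mm knob, with about 7 N of upward reaction.
- **Neck and bench items:** in the last picture, a crop of the stop and flap area, the neck and the sanding block showed no visible shift. I did not measure the neck's position or check the items outside that crop.

No check failed. A sideways force of about 8 N (-7.7 N along world x) remained at the end, probably because the tool is about 1 mm off the rail's line.

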